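# Stow the fume extractor's telescoping snout and reset its cutout

## Robot

A 6-joint arm with a two-finger parallel gripper is mounted at the origin on the work surface. World frame = base frame: x ahead of the robot, y to its left, z up, the work surface at z = 0. Lengths are in m, angles in rad, forces in N, time in s.
With the tool pointing down it reaches from about 0.25 to 0.775 m from the base axis. Payload 4 kg.
Tool frame: the origin (TCP) lies at the very end of the fingers, on their centre line; the grasp point (between the pads) lies 19 mm behind it; y points along the fingers, z is the direction in which the jaws open and shut, and the axes are right-handed (so a half turn about y gives the same grasp; the last joint's range is limited). The gripper opens to 94 mm and grips with 3 to 60 N. Pads are 16 mm wide; open, the fingers measure 119 mm over their backs; the gripper's body (75 mm by 177 mm) begins 78 mm behind the grasp point.
Start: joints at [1.015, 0.087, 1.371, -0, 1.684, -0.103], TCP at [0.241, 0.495, 0.206] pointing down, gripper open.
Joint ranges: [-3.1, 3.1], [-0.76, 2.03], [0.27, 2.55], [-1.08, 4.22], [0.17, 2.65], [-2.57, 2.57]. Speed limits (rad/s): [2.79, 2.79, 3.14, 3.14, 3.14, 3.14].

## Interface

Orientations are given as a 3x3 rotation matrix whose columns are the frame's x, y, z axes.
In Python, from workcell import sensors, optics, robot, nets gives the robot as it stands. The module is installed in compiled form; this text tells all that it offers.
- The arm moves only by the tool send_rows, never from a script. Its argument "targets" is a list of rows, each an object of numbers: "dx", "dy", "dz": the shift along the tool's x, y, z in mm; "turn": the turn about the tool's y in rad. In form: [{"dx": .., "dy": .., "dz": .., "turn": ..}, ...]. A call has 1 to 20 rows; each row shifts and turns the commanded pose from where the row before left it, along the tool's axes as they then stand; what a row does not reach is not made up. A row lasts 1/12 s, in which the tool goes at most 41.7 mm and 7.16 degrees, less where a joint would pass 70% of its speed; a pose out of reach is approached as far as the arm can. A call is refused whole if a number of a shift passes 41.7 or a number of a turn 0.125, either way. A call with a gripper value outside its range is refused whole. "gripper" is the finger opening in mm, from 0 to 94, set as the call begins (left out, the last holds). The fingers move at their own pace and stop on an object; "newtons" is the grip in N (left out, the last holds). Time passes only in rows, so rows that do not move let the fingers close. It gives the time, the measured TCP pose, the force and the opening at its end, in the units of the state.
- sensors.sense(): the state, without advancing time (a new reading comes with each control period).
- optics.get_image(name): name is "scene" or "top" or "wrist"; returns a dict with "img" (420x560x3 uint8, red, green, blue), "range_z" (420x560 float32, m along the optical axis (not along the pixel's ray), 0 where there is no reading), "fovy" (degrees; the focal length in pixels is half the picture's height over the tangent of half this angle, whatever the lens; pixels are square), "cx", "cy" (the principal point, pixels), "R" (3x3) and "t" (3): a world point X has camera coordinates R X + t. Camera axes: x right, y down, z forward; pixel columns grow to the right and rows downward; lengths in m; the calibration is good to about 2 mm. A picture is of the moment at which its call begins.
- robot.job_done(): hands the job in, once; it reports no verdict.
Trained networks look in a picture, given as the dict that the camera call returned (one of the last four; its "shot" number tells which), for a name from the list of things; names that differ only in an ending like _2 or _b are one class to them, and where a whole thing is asked for, a point or a joint stands for the part that bears it (a point fixed in the world has none). Each returns a list of dicts, best first, with "score" (0 to 1); they miss things now and then, are a little off and sometimes report something else, mostly with a low value. They report only what shows in the picture. A call takes as long as a camera call. They do not tell look-alikes from the thing itself.
- nets.look_for(picture, target): "rect" ([left, top, right, bottom] in pixels, round what is visible of it).
- nets.cut_out(picture, target): "mask" (420x560 bool, what is visible of it) and "rect" ([left, top, right, bottom] in pixels, round what is visible of it).
The state is a dict: "clock": time; "qpos": joint angles; "dq": joint speeds; "effort": joint torques, N m; "ee_pos": TCP position; "tcp_rot": TCP orientation; "force": force on the tool from outside, world axes, zero at the start; "torque": the same for the moment, N m; "grip_width": opening from 0.0 (shut) to 1.0 (fully open).
Only numpy, scipy, OpenCV 4.12 (cv2) and the standard library are available. Lean on these libraries where they do the work, as an engineer would, in place of code of your own. Each camera call takes 0.05 s, during which the arm holds its last target. There are 200 camera calls.

## Task

Put the bench fume extractor back in order: push its telescoping snout fully home, the copper inner tube first, then the aluminium middle tube. Then reset its tripped motor cutout: push the red lever fully off (to the white spot) and after that throw it fully on (to the green spot). Leave the hammer, the yellow wooden block and the steel stake where they are and let go of everything.

Things in the scene. Friction and masses are not known exactly. Their poses are not given: they have to be found in the camera images.
- extractor: Grey bench fume extractor with orange band, fixed: cabinet 260 (x) x 200 (y) x 195 mm high, carrying handle up to 232 mm. Origin on the bench under it, 90 mm behind the snout-side face. The snout points and telescopes out along its -y; push home along +y. Snout axis level, 85 mm up: fixed blue sleeve (diameter 84 mm, 110 mm long), aluminium middle tube (68 mm), copper inner tube (52 mm).
- sleeve_mouth (a point): Centre of the mouth of the fixed blue outer sleeve, on the snout's axis, 200 mm from the extractor's origin along its -y. Axes as the extractor's.
- middle_collar (a point): Centre of the outer face of the black collar (diameter 84 mm, 12 mm thick) at the end of the aluminium middle tube. It lies 12 mm + joint middle out from sleeve_mouth.
- snout_face (a point): Centre of the grilled flat end face of the orange disc (diameter 72 mm, 12 mm thick) that closes the end of the copper inner tube: the place to push. It lies 24 mm + joint middle + joint inner out from sleeve_mouth along the extractor's -y, 85 mm above the bench. Axes as the extractor's.
- inner (a joint): How far the copper inner tube stands out of the middle tube, m: 0 fully home (orange disc against the black collar), at most 0.085. Starts 0.05 to 0.08. Slides against a friction of about 4 N, no spring.
- middle (a joint): How far the middle tube stands out of the blue sleeve, m: 0 fully home (black collar on the sleeve's mouth), at most 0.085. Starts 0.05 to 0.08. Stiffer friction, about 9 N, no spring: a push on the orange disc moves the inner tube first and, once that is home, the middle tube with it. A push on the black collar moves the middle tube, the inner still out.
- cutout: Grey housing of the motor cutout, 130 (x) x 90 (y) x 60 mm high, fixed to the bench; origin at the centre of its underside. A white spot (off) lies on its top 50 mm to its -x, a green spot (on) 50 mm to its +x.
- lever_pivot (a point): Pivot of the red lever, on the housing's top at 60 mm above the bench; the lever swings about the housing's y axis. Axes as the housing's. A steel boss of radius 18 mm, 50 mm wide, surrounds it.
- lever_tip (a point): Centre of the round end of the lever's red grip, 90 mm from the pivot. The red grip is 20 mm thick and covers the outer half of the lever; the steel rod below it is 12 mm thick.
- trip_lever (a joint): Lever angle, rad: 0 fully off (leans 0.55 rad from upright towards the white spot, the housing's -x), 0.55 upright, 1.1 fully on (leans 0.55 rad towards the green spot, +x). Starts tripped, 0.4 to 0.7. It stays where it is left; about 2 N at its tip moves it.
- hammer_mid (a point): A hammer 260 mm long lying on the bench; this point is at its origin, 12 mm above the bench.
- block_mid (a point): Centre of a yellow-painted wooden block, 60 x 90 x 35 mm, on the bench.
- stake_mid (a point): Middle of a standing polished steel stake, 135 mm high, round foot 54 mm, stem 14 mm.
There are look-alikes about, which are no part of the job. Leave any pink or purple look-alike of the cutout alone.

How it is judged:
By the outcome, as a careful person would: the job done as asked, in the order asked, and still so for the second after the job is handed in, with the robot touching nothing.
It also fails if it takes over 51 s, if anything falls off the work surface, if the arm or the gripper's body presses on something with over 40 N, if the wrist force passes 120 N, or if a joint passes its speed limit or range.

## Working session

There is one attempt and no reset: what is moved stays moved. The work goes in short steps, Python scripts to look and compute and a tool call to move; the robot and the scene stay as the last step left them, time stands still between calls to the robot, and variables do not carry over. Pictures are saved under pics/ and viewed, about 8 in all and at most 12, crops included, and the job is handed in when it is done.

Besides the shell and the picture viewer there is one more tool, called after "Call:" as name([rows], argument=value, ...), one row to a line, values as JSON. send_rows: Moves the arm, as the interface text tells. Its arguments: {"type":"object","properties":{"targets":{"type":"array"},"gripper":{"type":"number"},"newtons":{"type":"number"}},"required":["targets"]}

```bash
mkdir -p pics; cat > h.py <<'E'
import numpy as np,cv2
from workcell import sensors,optics,robot,nets
def world(p,mask=None):
    f=p["img"].shape[0]/2/np.tan(np.radians(p["fovy"])/2)
    v,u=np.mgrid[:420,:560]; z=p["range_z"].astype(float)
    C=np.stack([(u-p["cx"])/f*z,(v-p["cy"])/f*z,z],-1)
    W=(C-np.array(p["t"]))@np.array(p["R"])
    W[z<=0]=np.nan
    return W
def save(p,n): cv2.imwrite(f"pics/{n}.png",p["img"][:,:,::-1])
E
python3 - <<'E'
from h import *
np.set_printoptions(precision=4,suppress=True)
ims=[]
for c in["scene","top"]:
    p=optics.get_image(c); save(p,c+"0"); W=world(p)
    np.savez(c+"0.npz",W=W,img=p["img"])
    print(c,np.array(p["R"]),p["t"],p["fovy"])
    for n in["extractor","cutout","snout_face","middle_collar","lever_tip","trip_lever","hammer_mid","block_mid","stake_mid"]:
        for d in nets.cut_out(p,n)[:3]:
            m=d["mask"]; q=W[m]; q=q[~np.isnan(q[:,0])]
            print(n,round(d["score"],2),np.round(d["rect"]),np.median(q,0) if len(q) else None,(q.min(0),q.max(0)) if len(q) else None)
print(sensors.sense())
E
```

```text
scene [[ 0.8532  0.5213  0.0159]
 [ 0.4301 -0.686  -0.5869]
 [-0.2951  0.5076 -0.8095]] [-0.4319 -0.2292  1.4591] 45.739897374437675
extractor 0.59 [279.  50. 428. 208.] [0.5682 0.2468 0.1569] (array([ 0.3188, -0.0137, -0.0072]), array([0.6971, 0.7016, 0.2355]))
cutout 0.96 [201. 278. 274. 338.] [ 0.5816 -0.315   0.0584] (array([ 0.4905, -0.3785, -0.0043]), array([ 0.651 , -0.242 ,  0.1616]))
cutout 0.93 [144. 199. 215. 267.] [ 0.3568 -0.2334  0.058 ] (array([ 0.2154, -0.2969, -0.0057]), array([ 0.4255, -0.1466,  0.1477]))
cutout 0.9 [122. 328. 205. 395.] [ 0.5172 -0.4875  0.0589] (array([ 0.4104, -0.5507, -0.0035]), array([ 0.5871, -0.4191,  0.1485]))
snout_face 0.67 [282. 174. 320. 211.] [ 0.5457 -0.0018  0.1027] (array([ 0.5041, -0.0137,  0.0516]), array([0.5732, 0.0667, 0.1235]))
middle_collar 0.7 [279. 152. 334. 209.] [0.5497 0.0588 0.1058] (array([ 0.4614, -0.0137, -0.006 ]), array([0.5844, 0.1678, 0.1286]))
middle_collar 0.45 [224. 276. 237. 301.] [ 0.566  -0.3095  0.1357] (array([ 0.5166, -0.3176, -0.0017]), array([ 0.5736, -0.2413,  0.1616]))
lever_tip 0.79 [154. 199. 175. 2
[... 3541 characters left out ...]
, -0.0025]), array([0.4038, 0.0378, 0.0423]))
stake_mid 0.7 [326. 146. 341. 169.] [ 0.7345 -0.2227  0.0149] (array([ 0.7128, -0.2512, -0.0047]), array([ 0.769 , -0.1997,  0.1386]))
{'clock': 1.0, 'qpos': array([ 1.0149,  0.0872,  1.3707, -0.    ,  1.6836, -0.1031]), 'dq': array([-0.0001, -0.0002, -0.0008,  0.0008, -0.0007,  0.0012]), 'effort': array([ -0.0009, -34.0046, -30.2605,   0.0717,   0.0237,  -0.    ]), 'ee_pos': array([0.2406, 0.4946, 0.2055]), 'tcp_rot': array([[ 0.8992,  0.0001,  0.4375],
       [-0.4375,  0.0001,  0.8992],
       [ 0.    , -1.    ,  0.0001]]), 'force': array([0.6668, 0.1509, 0.9035]), 'torque': array([-0.0238,  0.0144, -0.0193]), 'grip_width': 1.0014652205885732}
```

View pics/scene0.png

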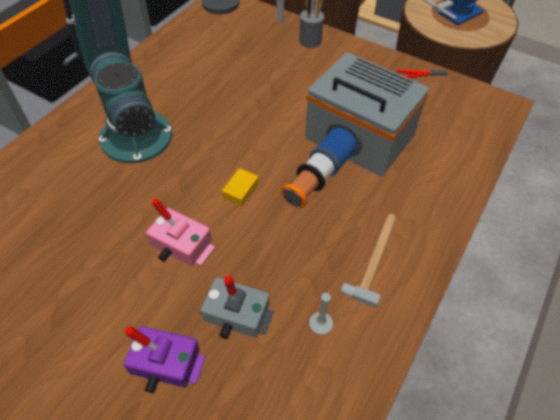

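View pics/top0.png

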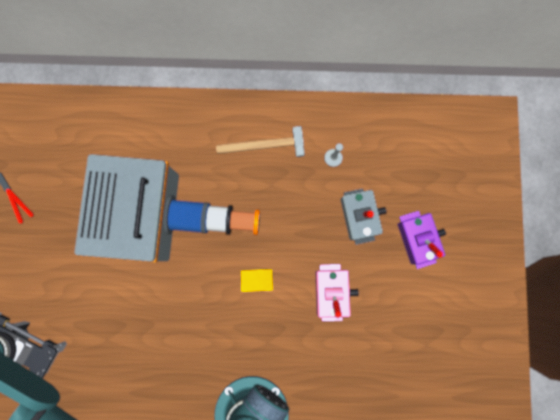

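Pictures 1–2: the grey cutout is in the top view at about (362,215), with its white spot at (367,231) and green spot at (359,197). The pink and purple ones are look-alikes. The snout's orange disc is at (257,221) and points right (-y). Next I fit the poses.

```bash
python3 - <<'E'
from h import *
np.set_printoptions(precision=4,suppress=True)
def rect(q):
    (c,s,a)=cv2.minAreaRect((q[:,:2]*1000).astype(np.float32)); return np.round(c,1),np.round(s,1),round(a,2)
for c in["scene","top"]:
    d=np.load(c+"0.npz"); W=d["W"]; I=d["img"].astype(int); X,Y,Z=np.moveaxis(W,-1,0)
    near=lambda x,y,r:np.hypot(X-x,Y-y)<r
    m=near(.565,-.305,.1)&(Z>.054)&(Z<.066); print(c,"housing",rect(W[m]),np.median(Z[m]))
    r,g,b=np.moveaxis(I,-1,0)
    sat=I.max(-1)-I.min(-1)
    w=m&(I.min(-1)>170); print("white",w.sum(),W[w].mean(0)); gr=m&(g>r+15)&(g>b+8); print("green",gr.sum(),W[gr].mean(0))
    red=near(.565,-.305,.1)&(Z>.08)&(r>120)&(g<70); print("red",W[red].mean(0),W[red].min(0),W[red].max(0))
    m=near(.55,.29,.25)&(Z>.188)&(Z<.2); print("cab",rect(W[m]),np.median(Z[m]))
    t=(np.abs(X-.54)<.08)&(Y>-.03)&(Y<.2)&(Z>.05)
    for n,k in(("orange",(r>150)&(b<90)&(r>g+50)),("blue",b>r+50),("white",(I.min(-1)>150)&(sat<40)),("black",I.max(-1)<55)):
        q=W[t&k]
        if len(q)<5: continue
        print(n,len(q),np.percentile(q,1,0),np.percentile(q,99,0))
    # ridge of tube (top) per y slice: centre x from x extents
    for y in np.arange(-.01,.19,.02):
        s=t&(np.abs(Y-y)<.006)
        if s.sum()>5: i=np.argsort(Z[s])[-5:]; print(round(y,3),X[s].min(),X[s].max(),np.median(X[s][i]),Z[s].max())
E
```

```text
scene housing (array([ 568.5, -305.6]), array([129.9,  91.4]), 13.5) 0.05899732157011741
white 70 [ 0.5175 -0.3149  0.0608]
green 67 [ 0.6152 -0.2925  0.0609]
red [ 0.561  -0.3079  0.1553] [ 0.5496 -0.3176  0.1499] [ 0.5691 -0.2992  0.1616]
cab (array([561.1, 338.5]), array([204.9, 259.7]), 86.38) 0.19361516135607854
orange 439 [ 0.5095 -0.0106  0.092 ] [0.5688 0.0683 0.1206]
blue 454 [0.5165 0.1464 0.0936] [0.5899 0.1994 0.1286]
white 291 [0.5176 0.0851 0.1006] [0.5732 0.1299 0.1202]
black 278 [ 0.5067 -0.0126  0.0632] [0.5843 0.0878 0.1268]
-0.01 0.5016640894989858 0.5732292417108603 0.5371332589608675 0.12353955747469834
0.01 0.520581630858517 0.5651953310443749 0.5410998645977687 0.11514276906564032
0.03 0.5159316657859803 0.5669193781367546 0.5379299151270133 0.11484648794876424
0.05 0.5203124889239912 0.5667240391252776 0.5397121644249516 0.11297468910985242
0.07 0.5037848602365578 0.5843586086181842 0.5418386557235263 0.12860102555032452
0.09 0.5184931420574093 0.5784518483220782 0.5502847550207782 0.11967333814748989
0.11 0.5160488166091441 0.5791225981456581 0.54910886338713
[... 924 characters left out ...]
374707520477 0.5307867088992839 0.11445996589219563
0.03 0.5101160000460766 0.5605520677705994 0.5358765983334203 0.11281054242700297
0.05 0.5121666988117735 0.562502675003405 0.5379758748805089 0.11570753173472163
0.07 0.4977663302113333 0.5788074059655186 0.5362327229036877 0.12950129479960806
0.09 0.5060151015759005 0.5726033704629742 0.5392981042545776 0.12176727957033602
0.11 0.5081707536711582 0.571793595568289 0.5360519928542481 0.12346692693000774
0.13 0.4995369716493721 0.5834421001006882 0.5485175219352653 0.1298907290164609
0.15 0.5018333296138893 0.58155433414166 0.5348056158067612 0.1302755826636367
0.17 0.502439786481598 0.5847089075547072 0.5449002719139571 0.13158218431785795
```

Call:
send_rows([
  {"turn": -0.097},
  {"turn": -0.097},
  {"turn": -0.097},
  {"turn": -0.097},
  {"dx": 7, "dz": -24},
  {"dx": 7, "dz": -24},
  {"dx": 7, "dz": -24},
  {"dx": 7, "dz": -24},
  {"dx": 7, "dz": -24},
  {"dx": 7, "dz": -24},
  {"dx": 7, "dz": -24},
  {"dx": 7, "dz": -24},
  {"dx": 7, "dz": -24},
  {"dx": 7, "dz": -24},
  {"dx": 7, "dz": -24},
  {"dx": 7, "dz": -24},
  {"dx": 7, "dz": -24},
  {"dx": 7, "dz": -24},
  {"dx": 7, "dz": -24},
  {"dx": 7, "dz": -24},
], gripper=0, newtons=20)

```text
invalid input at $.targets[0]: expected keys dx, dy, dz, turn
```

Call:
send_rows([
  {"dx": 0, "dy": 0, "dz": 0, "turn": -0.097},
  {"dx": 0, "dy": 0, "dz": 0, "turn": -0.097},
  {"dx": 0, "dy": 0, "dz": 0, "turn": -0.097},
  {"dx": 0, "dy": 0, "dz": 0, "turn": -0.097},
  {"dx": 7, "dy": 0, "dz": -24, "turn": 0},
  {"dx": 7, "dy": 0, "dz": -24, "turn": 0},
  {"dx": 7, "dy": 0, "dz": -24, "turn": 0},
  {"dx": 7, "dy": 0, "dz": -24, "turn": 0},
  {"dx": 7, "dy": 0, "dz": -24, "turn": 0},
  {"dx": 7, "dy": 0, "dz": -24, "turn": 0},
  {"dx": 7, "dy": 0, "dz": -24, "turn": 0},
  {"dx": 7, "dy": 0, "dz": -24, "turn": 0},
  {"dx": 7, "dy": 0, "dz": -24, "turn": 0},
  {"dx": 7, "dy": 0, "dz": -24, "turn": 0},
  {"dx": 7, "dy": 0, "dz": -24, "turn": 0},
  {"dx": 7, "dy": 0, "dz": -24, "turn": 0},
  {"dx": 7, "dy": 0, "dz": -24, "turn": 0},
  {"dx": 7, "dy": 0, "dz": -24, "turn": 0},
  {"dx": 7, "dy": 0, "dz": -24, "turn": 0},
  {"dx": 7, "dy": 0, "dz": -24, "turn": 0},
], gripper=0, newtons=20)

```text
clock: 2.67
ee_pos: [0.3276, 0.103, 0.2057]
tcp_rot: [[0.998, 0.001, 0.065], [-0.065, 0.0, 0.998], [0.001, -1.0, 0.0]]
force: [-0.2, 0.0, -0.8]
grip_width: 0.004
```

Call:
send_rows([
  {"dx": 23.7, "dy": 0, "dz": -17.2, "turn": 0},
  {"dx": 23.7, "dy": 0, "dz": -17.2, "turn": 0},
  {"dx": 23.7, "dy": 0, "dz": -17.2, "turn": 0},
  {"dx": 23.7, "dy": 0, "dz": -17.2, "turn": 0},
  {"dx": 23.7, "dy": 0, "dz": -17.2, "turn": 0},
  {"dx": 23.7, "dy": 0, "dz": -17.2, "turn": 0},
  {"dx": 23.7, "dy": 0, "dz": -17.2, "turn": 0},
  {"dx": 23.7, "dy": 0, "dz": -17.2, "turn": 0},
  {"dx": 23.7, "dy": 0, "dz": -17.2, "turn": 0},
  {"dx": 0, "dy": 22.5, "dz": 0, "turn": 0},
  {"dx": 0, "dy": 22.5, "dz": 0, "turn": 0},
  {"dx": 0, "dy": 22.5, "dz": 0, "turn": 0},
  {"dx": 0, "dy": 22.5, "dz": 0, "turn": 0},
  {"dx": 0, "dy": 22.5, "dz": 0, "turn": 0},
  {"dx": 0, "dy": 22.5, "dz": 0, "turn": 0},
  {"dx": 0, "dy": 0, "dz": 0, "turn": 0},
])

```text
clock: 4.0
ee_pos: [0.5267, -0.0633, 0.0652]
tcp_rot: [[0.998, -0.01, 0.065], [-0.065, 0.002, 0.998], [-0.01, -1.0, 0.002]]
force: [-0.3, 0.5, 0.3]
grip_width: 0.007
```

```bash
python3 - <<'E'
from h import *
p=optics.get_image("wrist"); save(p,"w1"); s=sensors.sense(); print(s["ee_pos"],s["force"])
E
```

```text
[ 0.52818697 -0.06365788  0.06778928] [ 0.89989265 -0.05011357  0.28327139]
```

View pics/w1.png

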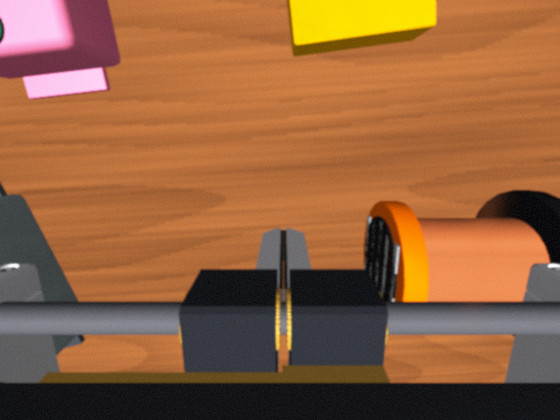

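Picture 3 (wrist): the grilled orange disc is at about (395,255), to the right of the closed fingertips at (283,250), in line with the push.

Call:
send_rows([
  {"dx": 1.5, "dy": 0, "dz": 8, "turn": 0},
  {"dx": 1.5, "dy": 0, "dz": 8, "turn": 0},
  {"dx": 0, "dy": 0, "dz": 8, "turn": 0},
  {"dx": 0, "dy": 0, "dz": 8, "turn": 0},
  {"dx": 0, "dy": 0, "dz": 5, "turn": 0},
  {"dx": 0, "dy": 0, "dz": 5, "turn": 0},
  {"dx": 0, "dy": 0, "dz": 5, "turn": 0},
  {"dx": 0, "dy": 0, "dz": 5, "turn": 0},
  {"dx": 0, "dy": 0, "dz": 5, "turn": 0},
  {"dx": 0, "dy": 0, "dz": 5, "turn": 0},
  {"dx": 0, "dy": 0, "dz": 5, "turn": 0},
  {"dx": 0, "dy": 0, "dz": 5, "turn": 0},
])

```text
clock: 5.05
ee_pos: [0.5384, 0.0076, 0.0709]
tcp_rot: [[0.998, 0.001, 0.065], [-0.065, -0.0, 0.998], [0.001, -1.0, -0.0]]
force: [0.0, -4.2, 3.8]
grip_width: 0.007
```

Call:
send_rows([
  {"dx": 0, "dy": 0, "dz": 5, "turn": 0},
  {"dx": 0, "dy": 0, "dz": 5, "turn": 0},
  {"dx": 0, "dy": 0, "dz": 5, "turn": 0},
  {"dx": 0, "dy": 0, "dz": 5, "turn": 0},
  {"dx": 0, "dy": 0, "dz": 5, "turn": 0},
  {"dx": 0, "dy": 0, "dz": 5, "turn": 0},
  {"dx": 0, "dy": 0, "dz": 5, "turn": 0},
  {"dx": 0, "dy": 0, "dz": 5, "turn": 0},
  {"dx": 0, "dy": 0, "dz": 5, "turn": 0},
  {"dx": 0, "dy": 0, "dz": 5, "turn": 0},
  {"dx": 0, "dy": 0, "dz": 5, "turn": 0},
  {"dx": 0, "dy": 0, "dz": 5, "turn": 0},
  {"dx": 0, "dy": 0, "dz": 4, "turn": 0},
  {"dx": 0, "dy": 0, "dz": 4, "turn": 0},
])

```text
clock: 6.22
ee_pos: [0.5426, 0.0738, 0.0706]
tcp_rot: [[0.998, 0.0, 0.065], [-0.065, -0.004, 0.998], [0.0, -1.0, -0.004]]
force: [0.2, -9.6, 4.5]
grip_width: 0.004
```

Now 9.6 N: the middle tube is sliding. I'll finish in small steps.

Call:
send_rows([
  {"dx": 0, "dy": 0, "dz": 3, "turn": 0},
  {"dx": 0, "dy": 0, "dz": 3, "turn": 0},
  {"dx": 0, "dy": 0, "dz": 3, "turn": 0},
  {"dx": 0, "dy": 0, "dz": 3, "turn": 0},
  {"dx": 0, "dy": 0, "dz": 2, "turn": 0},
])

```text
clock: 6.63
ee_pos: [0.5435, 0.0877, 0.0706]
tcp_rot: [[0.998, 0.0, 0.065], [-0.065, -0.004, 0.998], [0.0, -1.0, -0.004]]
force: [1.4, -10.2, 4.0]
grip_width: 0.007
```

Call:
send_rows([
  {"dx": 0, "dy": 0, "dz": 1.5, "turn": 0},
  {"dx": 0, "dy": 0, "dz": 1.5, "turn": 0},
  {"dx": 0, "dy": 0, "dz": 1.5, "turn": 0},
])

```text
clock: 6.88
ee_pos: [0.5438, 0.0921, 0.0706]
tcp_rot: [[0.998, 0.0, 0.066], [-0.066, -0.004, 0.998], [0.0, -1.0, -0.004]]
force: [0.1, -9.0, 5.1]
grip_width: 0.001
```

Call:
send_rows([
  {"dx": 0, "dy": 0, "dz": 1.5, "turn": 0},
  {"dx": 0, "dy": 0, "dz": 1.5, "turn": 0},
  {"dx": 0, "dy": 0, "dz": 1, "turn": 0},
])

```text
clock: 7.13
ee_pos: [0.5439, 0.0938, 0.0707]
tcp_rot: [[0.998, -0.0, 0.066], [-0.066, -0.009, 0.998], [0.0, -1.0, -0.009]]
force: [-0.2, -17.3, 5.4]
grip_width: 0.003
```

Call:
send_rows([
  {"dx": 0, "dy": 0, "dz": 1.5, "turn": 0},
  {"dx": 0, "dy": 0, "dz": 1.5, "turn": 0},
  {"dx": 0, "dy": 0, "dz": 0, "turn": 0},
])

```text
clock: 7.38
ee_pos: [0.5438, 0.0937, 0.0708]
tcp_rot: [[0.998, -0.001, 0.067], [-0.067, -0.014, 0.998], [-0.0, -1.0, -0.014]]
force: [-1.1, -22.7, 6.9]
grip_width: 0.007
```

```bash
python3 - <<'E'
from h import *
p=optics.get_image("scene"); q=optics.get_image("top")
a=cv2.resize(p["img"][60:240,260:440],(400,400)); b=cv2.resize(q["img"][150:290,160:300],(400,400))
cv2.imwrite("pics/s2.png",np.hstack([a,b])[:,:,::-1]); s=sensors.sense(); print(s["ee_pos"],s["force"])
E
```

```text
[0.54380523 0.09367518 0.07073941] [ -1.3700551  -21.63856982   5.45084304]
```

View pics/s2.png

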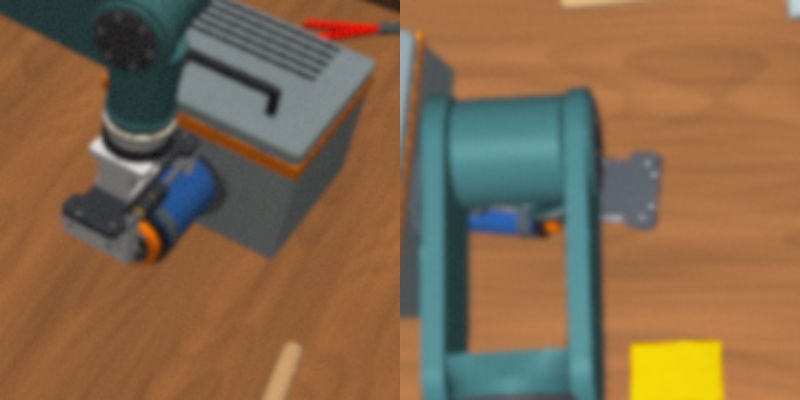

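Picture 4: the orange disc, black collar and blue sleeve are stacked with no gap, and the force hit the stop at about 22 N. Next I back off, rise and turn.

Call:
send_rows([
  {"dx": 0, "dy": 0, "dz": -6, "turn": 0},
  {"dx": 0, "dy": 0, "dz": -16, "turn": 0},
  {"dx": 0, "dy": 0, "dz": -16, "turn": 0},
  {"dx": 0, "dy": 0, "dz": -16, "turn": 0},
  {"dx": 0, "dy": -16, "dz": 0, "turn": 0.1155},
  {"dx": 0, "dy": -16, "dz": 0, "turn": 0.1155},
  {"dx": 0, "dy": -16, "dz": 0, "turn": 0.1155},
  {"dx": 0, "dy": -16, "dz": 0, "turn": 0.1155},
  {"dx": 0, "dy": -16, "dz": 0, "turn": 0.1155},
  {"dx": 0, "dy": -16, "dz": 0, "turn": 0.1155},
  {"dx": 0, "dy": -16, "dz": 0, "turn": 0.1155},
  {"dx": 0, "dy": -16, "dz": 0, "turn": 0.1155},
  {"dx": 0, "dy": -16, "dz": 0, "turn": 0.1155},
  {"dx": 0, "dy": -16, "dz": 0, "turn": 0.1155},
  {"dx": 0, "dy": -16, "dz": 0, "turn": 0.1155},
])

```text
clock: 8.73
ee_pos: [0.5396, 0.049, 0.2456]
tcp_rot: [[0.23, -0.004, 0.973], [-0.973, 0.003, 0.23], [-0.004, -1.0, -0.003]]
force: [-0.5, -0.1, 0.7]
grip_width: 0.003
```

Call:
send_rows([
  {"dx": 24.7, "dy": 0, "dz": -4.7, "turn": 0},
  {"dx": 24.7, "dy": 0, "dz": -4.7, "turn": 0},
  {"dx": 24.7, "dy": 0, "dz": -4.7, "turn": 0},
  {"dx": 24.7, "dy": 0, "dz": -4.7, "turn": 0},
  {"dx": 24.7, "dy": 0, "dz": -4.7, "turn": 0},
  {"dx": 24.7, "dy": 0, "dz": -4.7, "turn": 0},
  {"dx": 24.7, "dy": 0, "dz": -4.7, "turn": 0},
  {"dx": 24.7, "dy": 0, "dz": -4.7, "turn": 0},
  {"dx": 24.7, "dy": 0, "dz": -4.7, "turn": 0},
  {"dx": 24.7, "dy": 0, "dz": -4.7, "turn": 0},
  {"dx": 24.7, "dy": 0, "dz": -4.7, "turn": 0},
  {"dx": 24.7, "dy": 0, "dz": -4.7, "turn": 0},
  {"dx": 24.7, "dy": 0, "dz": -4.7, "turn": 0},
  {"dx": 24.7, "dy": 0, "dz": -4.7, "turn": 0},
  {"dx": 0, "dy": 0, "dz": 0, "turn": 0},
  {"dx": 0, "dy": 0, "dz": 0, "turn": 0},
], gripper=70)

```text
clock: 10.07
ee_pos: [0.5573, -0.3038, 0.2441]
tcp_rot: [[0.233, -0.002, 0.972], [-0.972, 0.005, 0.233], [-0.005, -1.0, -0.001]]
force: [-0.4, 0.2, -0.4]
grip_width: 0.744
```

```bash
python3 - <<'E'
from h import *
np.set_printoptions(precision=4,suppress=True)
s=sensors.sense(); print(s["ee_pos"],s["tcp_rot"],s["force"],s["grip_width"])
p=optics.get_image("top"); q=optics.get_image("scene"); w=optics.get_image("wrist"); save(w,"w3")
cv2.imwrite("pics/s3.png",np.hstack([cv2.resize(q["img"][60:240,260:440],(400,400)),cv2.resize(p["img"][150:290,140:280],(400,400))])[:,:,::-1])
for c,k in(("top",p),("scene",q)):
    W=world(k);I=k["img"].astype(int);r,g,b=np.moveaxis(I,-1,0);X,Y,Z=np.moveaxis(W,-1,0)
    t=(np.abs(X-.54)<.06)&(Y>-.05)&(Y<.2)&(Z>.05)&(Z<.14)
    for n,m in(("orange",(r>150)&(b<90)&(r>g+50)),("blue",b>r+50)):
        a=W[t&m]; print(c,n,len(a),np.percentile(a,[1,99],0) if len(a) else "")
E
```

```text
[ 0.5573 -0.3038  0.2441] [[ 0.233  -0.0022  0.9725]
 [-0.9725  0.0048  0.233 ]
 [-0.0052 -1.     -0.001 ]] [-0.3715  0.2165 -0.3569] 0.7439504974004776
top orange 150 [[0.5061 0.104  0.0775]
 [0.5744 0.1195 0.126 ]]
top blue 604 [[0.5067 0.1306 0.1007]
 [0.5826 0.1991 0.1298]]
scene orange 122 [[0.5169 0.1035 0.0972]
 [0.5767 0.1212 0.1213]]
scene blue 463 [[0.5164 0.1453 0.0935]
 [0.5911 0.1989 0.1281]]
```

View pics/s3.png

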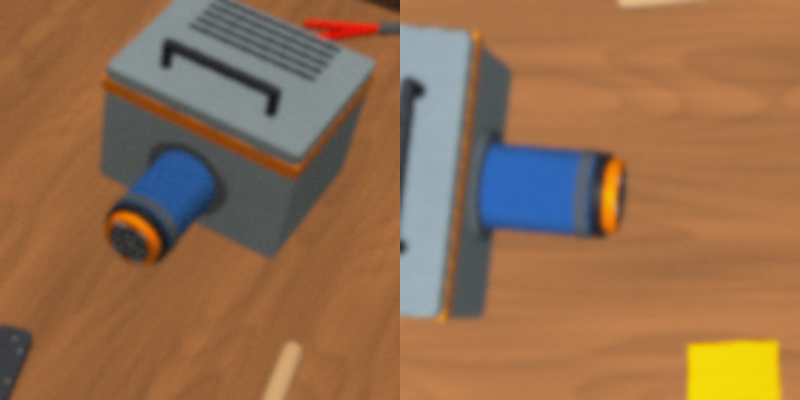

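View pics/w3.png

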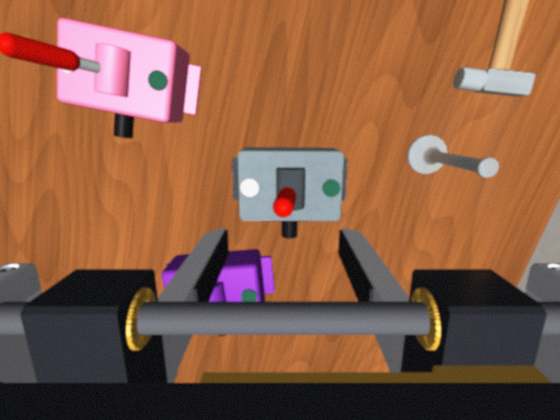

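Pictures 5–6: the snout is fully home, with the face at y≈0.104 as predicted. The lever tip at wrist (285,205) lies between the open fingers. Lowering to straddle it, then pushing it off.

Call:
send_rows([
  {"dx": 0, "dy": 19, "dz": 0, "turn": 0},
  {"dx": 0, "dy": 19, "dz": 0, "turn": 0},
  {"dx": 0, "dy": 19, "dz": 0, "turn": 0},
  {"dx": 0, "dy": 19, "dz": 0, "turn": 0},
  {"dx": 0, "dy": 19, "dz": 0, "turn": 0},
  {"dx": 0, "dy": 19, "dz": 0, "turn": 0},
  {"dx": 0, "dy": 19, "dz": 0, "turn": 0},
  {"dx": 0, "dy": 0, "dz": 0, "turn": 0},
  {"dx": 0, "dy": 0, "dz": -6, "turn": 0},
  {"dx": 0, "dy": 0, "dz": -6, "turn": 0},
  {"dx": 0, "dy": 0, "dz": -5, "turn": 0},
  {"dx": 0, "dy": 0, "dz": -5, "turn": 0},
  {"dx": 0, "dy": 0, "dz": -5, "turn": 0},
  {"dx": 0, "dy": 0, "dz": -5, "turn": 0},
  {"dx": 0, "dy": 0, "dz": -4, "turn": 0},
])

```text
clock: 11.47
ee_pos: [0.5227, -0.3135, 0.1148]
tcp_rot: [[0.233, 0.003, 0.972], [-0.972, -0.001, 0.233], [0.002, -1.0, 0.003]]
force: [1.0, 1.0, 0.0]
grip_width: 0.746
```

Call:
send_rows([
  {"dx": 0, "dy": 0, "dz": -3, "turn": 0},
  {"dx": 0, "dy": 0, "dz": -2, "turn": 0},
  {"dx": 0, "dy": 0, "dz": 0, "turn": 0},
])

```text
clock: 11.72
ee_pos: [0.5169, -0.3147, 0.1135]
tcp_rot: [[0.233, -0.0, 0.973], [-0.973, -0.0, 0.233], [0.0, -1.0, -0.0]]
force: [1.4, -0.7, 1.2]
grip_width: 0.747
```

Call:
send_rows([
  {"dx": 0, "dy": 0, "dz": -2, "turn": 0},
  {"dx": 0, "dy": 0, "dz": -2, "turn": 0},
  {"dx": 0, "dy": 0, "dz": -1, "turn": 0},
])

```text
clock: 11.97
ee_pos: [0.5123, -0.3153, 0.1129]
tcp_rot: [[0.233, -0.001, 0.972], [-0.972, 0.001, 0.233], [-0.001, -1.0, -0.0]]
force: [1.8, 0.5, 0.1]
grip_width: 0.745
```

Call:
send_rows([
  {"dx": 0, "dy": 0, "dz": -1.5, "turn": 0},
  {"dx": 0, "dy": 0, "dz": -1.5, "turn": 0},
  {"dx": 0, "dy": 0, "dz": 0, "turn": 0},
])

```text
clock: 12.22
ee_pos: [0.5108, -0.3156, 0.1135]
tcp_rot: [[0.234, 0.003, 0.972], [-0.972, 0.001, 0.234], [-0.0, -1.0, 0.003]]
force: [5.4, 2.3, -0.1]
grip_width: 0.747
```

Call:
send_rows([
  {"dx": 0, "dy": 0, "dz": -2, "turn": 0},
  {"dx": 0, "dy": 0, "dz": -2, "turn": 0},
  {"dx": 0, "dy": 0, "dz": 0, "turn": 0},
])

```text
clock: 12.47
ee_pos: [0.5098, -0.3158, 0.1142]
tcp_rot: [[0.235, 0.009, 0.972], [-0.972, 0.001, 0.235], [0.001, -1.0, 0.01]]
force: [11.0, 2.1, -2.2]
grip_width: 0.747
```

```bash
python3 - <<'E'
from h import *
s=sensors.sense(); print(s["ee_pos"],s["force"])
w=optics.get_image("wrist"); q=optics.get_image("scene")
cv2.imwrite("pics/s4.png",np.hstack([cv2.resize(w["img"],(533,400)),cv2.resize(q["img"][250:360,180:253],(265,400))])[:,:,::-1])
E
```

```text
[ 0.50978061 -0.31582527  0.11415586] [10.95869892  2.12105978 -2.18957267]
```

View pics/s4.png

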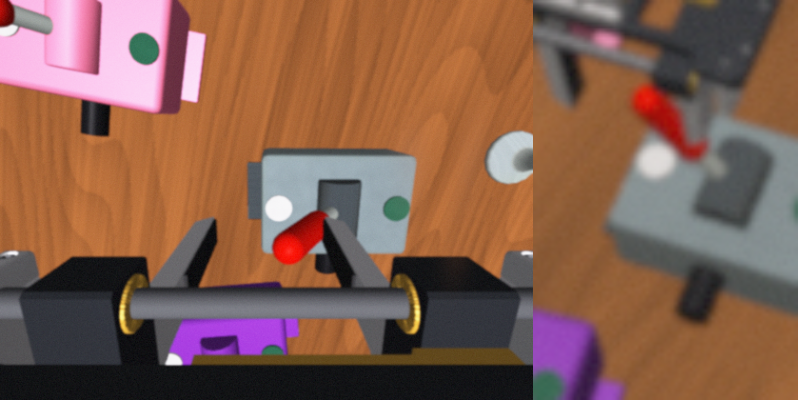

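Picture 7: the lever leans over the white spot at its off stop (11 N). Now throwing it on.

Call:
send_rows([
  {"dx": 0, "dy": 0, "dz": 10, "turn": 0},
  {"dx": 0, "dy": 0, "dz": 10, "turn": 0},
  {"dx": 0, "dy": 0, "dz": 10, "turn": 0},
  {"dx": 0, "dy": 0, "dz": 8, "turn": 0},
  {"dx": 0, "dy": 0, "dz": 5, "turn": 0},
  {"dx": 0, "dy": 0, "dz": 5, "turn": 0},
  {"dx": 0, "dy": 0, "dz": 5, "turn": 0},
  {"dx": 0, "dy": 0, "dz": 5, "turn": 0},
  {"dx": 0, "dy": 0, "dz": 5, "turn": 0},
  {"dx": 0, "dy": 0, "dz": 5, "turn": 0},
  {"dx": 0, "dy": 0, "dz": 5, "turn": 0},
  {"dx": 0, "dy": 0, "dz": 5, "turn": 0},
  {"dx": 0, "dy": 0, "dz": 5, "turn": 0},
  {"dx": 0, "dy": 0, "dz": 5, "turn": 0},
  {"dx": 0, "dy": 0, "dz": 5, "turn": 0},
  {"dx": 0, "dy": 0, "dz": 5, "turn": 0},
  {"dx": 0, "dy": 0, "dz": 4, "turn": 0},
])

```text
clock: 13.98
ee_pos: [0.6055, -0.2931, 0.1135]
tcp_rot: [[0.233, 0.0, 0.972], [-0.972, 0.0, 0.233], [-0.0, -1.0, 0.0]]
force: [-2.3, 0.1, 1.8]
grip_width: 0.745
```

Call:
send_rows([
  {"dx": 0, "dy": 0, "dz": 3, "turn": 0},
  {"dx": 0, "dy": 0, "dz": 3, "turn": 0},
  {"dx": 0, "dy": 0, "dz": 0, "turn": 0},
])

```text
clock: 14.23
ee_pos: [0.6113, -0.2916, 0.1128]
tcp_rot: [[0.234, 0.0, 0.972], [-0.972, 0.0, 0.234], [-0.0, -1.0, 0.0]]
force: [-0.9, -0.9, 0.3]
grip_width: 0.742
```

Call:
send_rows([
  {"dx": 0, "dy": 0, "dz": 3, "turn": 0},
  {"dx": 0, "dy": 0, "dz": 3, "turn": 0},
  {"dx": 0, "dy": 0, "dz": 2, "turn": 0},
  {"dx": 0, "dy": 0, "dz": 2, "turn": 0},
  {"dx": 0, "dy": 0, "dz": 0, "turn": 0},
])

```text
clock: 14.65
ee_pos: [0.6208, -0.2892, 0.1132]
tcp_rot: [[0.234, 0.0, 0.972], [-0.972, 0.001, 0.234], [-0.001, -1.0, 0.0]]
force: [-1.9, -0.9, -1.7]
grip_width: 0.747
```

Call:
send_rows([
  {"dx": 0, "dy": 0, "dz": 1.5, "turn": 0},
  {"dx": 0, "dy": 0, "dz": 1.5, "turn": 0},
  {"dx": 0, "dy": 0, "dz": 0, "turn": 0},
])

```text
clock: 14.9
ee_pos: [0.6218, -0.2891, 0.1132]
tcp_rot: [[0.233, -0.004, 0.973], [-0.973, -0.0, 0.233], [-0.001, -1.0, -0.004]]
force: [-6.6, -1.2, 0.2]
grip_width: 0.742
```

Call:
send_rows([
  {"dx": 0, "dy": 0, "dz": 2, "turn": 0},
  {"dx": 0, "dy": 0, "dz": 2, "turn": 0},
  {"dx": 0, "dy": 0, "dz": 0, "turn": 0},
])

```text
clock: 15.15
ee_pos: [0.6223, -0.2891, 0.1127]
tcp_rot: [[0.231, -0.012, 0.973], [-0.973, -0.001, 0.231], [-0.002, -1.0, -0.012]]
force: [-14.0, -2.2, 2.4]
grip_width: 0.749
```

Call:
send_rows([
  {"dx": 0, "dy": 0, "dz": -8, "turn": 0},
  {"dx": 0, "dy": 0, "dz": -8, "turn": 0},
  {"dx": 0, "dy": 0, "dz": 0, "turn": 0},
  {"dx": 0, "dy": -15, "dz": 0, "turn": 0},
  {"dx": 0, "dy": -15, "dz": 0, "turn": 0},
  {"dx": 0, "dy": -15, "dz": 0, "turn": 0},
  {"dx": 0, "dy": -15, "dz": 0, "turn": 0},
  {"dx": 0, "dy": -15, "dz": 0, "turn": 0},
  {"dx": 0, "dy": -15, "dz": 0, "turn": 0},
  {"dx": 0, "dy": -15, "dz": 0, "turn": 0},
  {"dx": 0, "dy": -15, "dz": 0, "turn": 0},
  {"dx": 0, "dy": -15, "dz": 0, "turn": 0},
  {"dx": 0, "dy": 0, "dz": -20, "turn": 0},
  {"dx": 0, "dy": 0, "dz": -20, "turn": 0},
  {"dx": 0, "dy": 0, "dz": -20, "turn": 0},
  {"dx": 0, "dy": 0, "dz": 0, "turn": 0},
  {"dx": 0, "dy": 0, "dz": 0, "turn": 0},
])

```text
clock: 16.57
ee_pos: [0.5538, -0.3057, 0.2495]
tcp_rot: [[0.233, 0.003, 0.973], [-0.973, -0.001, 0.233], [0.001, -1.0, 0.003]]
force: [0.5, 0.1, 0.3]
grip_width: 0.744
```

```bash
python3 - <<'E'
from h import *
np.set_printoptions(precision=4,suppress=True)
s=sensors.sense(); print(s["ee_pos"],s["force"],s["clock"])
w=optics.get_image("wrist"); q=optics.get_image("scene")
cv2.imwrite("pics/s5.png",np.hstack([cv2.resize(w["img"],(400,300)),cv2.resize(q["img"],(400,300))])[:,:,::-1])
h=np.array([.9724,.2334])
for c,k in(("wrist",w),("scene",q)):
    W=world(k);I=k["img"].astype(int);r,g,b=np.moveaxis(I,-1,0);X,Y,Z=np.moveaxis(W,-1,0)
    m=(np.hypot(X-.566,Y+.3045)<.09)&(Z>.08)&(Z<.18)&(r>110)&(g<70)
    a=W[m]; u=(a[:,:2]-[.566,-.3045])@h; print(c,m.sum(),"u",np.percentile(u,[1,50,99]),"z",np.percentile(a[:,2],[1,50,99]))
E
```

```text
[ 0.5538 -0.3057  0.2495] [0.5423 0.096  0.3026] 16.5667
wrist 765 u [0.0151 0.0353 0.0546] z [0.1024 0.1332 0.1472]
scene 146 u [0.0183 0.0395 0.0557] z [0.1018 0.1338 0.1489]
```

View pics/s5.png

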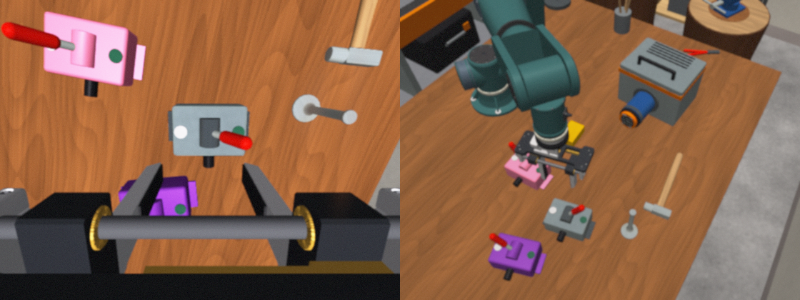

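Picture 8: the lever leans over the green spot, the tip matches fully on (top z≈0.147, expected 0.147), and the snout is home. Everything else is in place and the robot is clear.

```bash
python3 -c "
from h import *
print(robot.job_done())"
```

```text
the job is handed in; nothing more can be done
None
```

The fume extractor's snout is fully home and the motor cutout is reset. I handed the job in at about 16.6 s on the robot's clock, inside the 51 s limit.

- **Snout:** I pushed on the orange disc. The copper inner tube slid first (about 4 N), then the aluminium middle tube (about 10 N), until it hit a firm stop at about 22 N. The cameras then put the disc's face at y≈0.104, where I expected it when home, with no gap at the collar or sleeve.
- **Lever:** I pushed the red lever to the off stop over the white spot (11 N), then to the on stop over the green spot (14 N). After I let go, its tip measured 0.147–0.149 m high and 55–56 mm out (expected about 0.147 m and 57 mm).
- **Other things:** The hammer, block, stake and the pink and purple look-alikes were not touched. The gripper ended open and clear, with no force on it.

No check failed. The scene and top cameras disagreed by about 5 mm in x, so I used their average.

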